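# Set up the lid-drying stand and hold its guard leg while locking it

### The job

Balance the small wooden lid, knob up and level, on the rounded blue post of the white drying stand and let go of it. Then slide the stand's spring-loaded guard leg towards the post until its yellow pointer is at the red marker clip and, holding the leg there the whole time, slide the red cam lever fully closed. Finish still holding the leg on its mark with your fingers, lever closed and lid still balanced, and leave the other kitchenware where it stands.

Things in the scene. Friction and masses are not known exactly. Their poses are not given: they have to be found in the camera images.
- lid: Loose wooden lid, about 70 g, lying flat on the counter knob up: disc 90 mm across, 10 mm thick, with a central upright round knob 24 mm across that rises from 10 to 38 mm above the underside. Origin: centre of the underside, z up.
- stand: Fixed white drying stand, board 122 (x) by 385 (y) by 12 mm. Origin at counter height; x about away from the robot, y along the leg towards the blue post. In this frame (mm): post centre (0, 115); grey collar round the leg at (0, -60), 46 x 30, top at z 61; lever pivot (0, -60); graduated strip along y at x 45. Yaw within 0.2 rad.
- post_top (a point): Top of the blue mushroom post, 80 mm across, about 59 mm above the counter. The top is domed with a 50 mm radius, nearly flat over the middle 16 mm; the lid's centre belongs over this point.
- leg: Aluminium leg sliding along the stand's y, 0 to 65 mm. A spring draws it back (-y), 3 N at rest, 6 N at the mark; nothing else holds it, nor does the cam. Origin at counter height under its handle, axes as the stand's. Handle: upright fin, y -5 to 5, x -125 to 12, z 34 to 60 mm; free space below it where x < -12. Rubber guard pad at y 155 to 166, 81 mm high, stops short of the lid at the mark.
- leg_grip (a point): Good place to take the fin from above, fingers on either side in y: its top edge (60 mm up), mid thickness, 95 mm towards the robot from the leg's centre line, clear outside the open lever. Fingers that cage the fin loosely (about 14 mm apart) can slide along it in x.
- leg_pointer (a point): Tip of the yellow pointer on the leg, on the far side from the robot, in line (same y in the stand's frame) with the middle of the fin.
- marker: Red marker clip on the graduated strip, 22 x 10 x 10 mm (10 along the stand's y), axes as the stand's. The leg is on its mark when the pointer has the same y, in the stand's frame, as the clip's centre (this origin's y), within half the clip's width (5 mm). From rest that is 35 to 55 mm of travel.
- cam (a joint): Angle (rad) of the red cam lever on its upright pivot. 0: closed, at its stop, pointing along the stand's -y over the leg, outer side at x -6 mm. Open (start 0.5 to 0.65) its tip stands out to -x. Stays where left; takes 2 to 3 N. 12 mm wide, 110 long, z 62 to 76 mm, just over the fin: fingers holding the fin outside the lever and moving along it in +x push it shut with their sides.
- cam_tip (a point): Top of the red lever near its free end, 104 mm from the pivot, on its centre line.
- cup: Red cup, 76 mm across, 85 mm high; leave alone. Origin under its centre.
- bowl: Small glass bowl, 110 mm across, 50 mm high; leave alone. Origin under its centre.
- jar: Amber jar, 68 mm across, 100 mm high; leave alone. Origin under its centre.
- steamer: Couscous steamer basket of aluminium, 210 mm across, 100 mm high, two side handles; leave alone. Origin under its centre.
Things that resemble listed ones, but are neither listed nor needed, are in the scene too. Of the things like the lid, leave any that is purple; of the rest the larger one is meant.

How it is judged:
On the way, in this order (a step that is already met when the one before it is completed fails the run):
1. the lid rests balanced on the post, let go (horizontal distance between lid and post_top below 0.015 m and z of lid in the frame of post_top between -0.006 and 0.006 m and angle between lid's own z axis and vertical below 0.25 rad and contact force between the fingers and lid below 0.05 N and linear speed of lid below 0.03 m/s), for 0.3 s.
2. the fingers hold the leg at its mark with the lever still open (contact force between the fingers and leg above 1.5 N and y of leg_pointer in the frame of marker between -0.005 and 0.005 m and value of joint cam above 0.35 rad), for 0.2 s.
At the end, for the whole second after the job is handed in: The lever is closed (below 0.10 rad), the leg's pointer is within 5 mm of the marker's centre along the leg and the fingers press on the leg with more than 1.5 N; the lid, untouched and at rest, lies on the post within 15 mm of its centre, tilted less than 0.25 rad (14 degrees) (all of step 1 and y of leg_pointer in the frame of marker between -0.005 and 0.005 m and contact force between the fingers and leg above 1.5 N and value of joint cam below 0.1 rad); the arm keeps its last pose, push and grip.
It fails at once if the lever is closed while the leg is off its mark (more than 9 mm) (value of joint cam below 0.3 rad and not (y of leg_pointer in the frame of marker between -0.009 and 0.009 m)).
It fails at once if the red cup is pushed out of its place (30 mm) (distance of cup from where it was at the start of the episode above 0.03 m).
It fails at once if the glass bowl is pushed out of its place (30 mm) (distance of bowl from where it was at the start of the episode above 0.03 m).
It fails at once if the amber jar is pushed out of its place (30 mm) (distance of jar from where it was at the start of the episode above 0.03 m).
It fails at once if the steamer basket is pushed out of its place (30 mm) (distance of steamer from where it was at the start of the episode above 0.03 m).
It also fails if it takes over 61 s, if anything falls off the work surface, if the arm or the gripper's body presses on something with over 40 N, if the wrist force passes 120 N, or if a joint passes its speed limit or range.

### The arm

A 7-joint arm with a two-finger parallel gripper is mounted at the origin on the work surface. World frame = base frame: x ahead of the robot, y to its left, z up, the work surface at z = 0. Lengths are in m, angles in rad, forces in N, time in s.
With the tool pointing down it reaches from about 0.425 to 0.875 m from the base axis. Payload 4.7 kg.
Tool frame: the origin (TCP) lies at the very end of the fingers, on their centre line; the grasp point (between the pads) lies 19 mm behind it; z points along the fingers, y is the line along which they close (so a half turn about z gives the same grasp; the last joint's range is limited). The gripper opens to 87 mm and grips with 3 to 60 N. Pads are 19 mm wide; open, the fingers measure 117 mm over their backs; the gripper's body (75 mm by 190 mm) begins 51 mm behind the grasp point.
Start: joints at [1.185, 0.321, -0.07, 1.45, 0.023, 1.371, -0.057], TCP at [0.253, -0.599, 0.189] pointing down, gripper open.
Joint ranges: [-2.86, 2.86], [-0.3, 2.09], [-1.38, 1.24], [0.06, 2.45], [-1.56, 4.7], [0.09, 2.05], [-2.69, 2.69]. Speed limits (rad/s): [2.57, 2.57, 3.14, 3.14, 3.14, 3.14, 3.14].

### API

Orientations are given as a rotation vector (axis times angle).
In Python, from bench import ctrl, imaging, ticket gives the robot as it stands.
- The arm moves only by the tool jog_arm, never from a script. Its argument "rows" is text: rows parted by semicolons, each of 7 numbers parted by spaces: the shift along the tool's x, y, z in cm, then the turn, a rotation vector about the tool's x, y, z in rad, then the closure, from -1 (fully open) to 1 (shut), so that 0 is half open. A call has 1 to 5 rows; each row shifts and turns the commanded pose from where the row before left it, along the tool's axes as they then stand; what a row does not reach is not made up. A row lasts 1/8 s, in which the tool goes at most 62.5 mm and 10.7 degrees, less where a joint would pass 70% of its speed; a pose out of reach is approached as far as the arm can. A call with a gripper value outside its range is refused whole. The fingers move at their own pace and stop on an object; "force" is the grip in N (left out, the last holds). Time passes only in rows, so rows that do not move let the fingers close. It gives the time, the measured TCP pose, the force, the opening and the grip force at its end, in the units of the state.
- ctrl.get_state(): the state, without advancing time (a new reading comes with each control period).
- imaging.get_image(name): name is "side" or "top" or "wrist"; returns a dict with "img" (400x640x3 uint8, blue, green, red), "vertical_fov" (degrees; the focal length in pixels is half the picture's height over the tangent of half this angle, whatever the lens; pixels are square), "cx", "cy" (the principal point, pixels), "k1" (the pictures are not rectified: a ray, as slopes to the right and down, at radius r is drawn at 1 + k1 r^2 times it, then the intrinsics apply), "origin" and "orientation" of the camera in the world. Camera axes: x right, y down, z forward; pixel columns grow to the right and rows downward; lengths in m; the calibration is good to about 2 mm. A picture is of the moment at which its call begins. There is no depth.
- ticket.close_job(): hands the job in; it is judged then, once.
The state is a dict: "time": time; "joint_positions": joint angles; "qd": joint speeds; "joint_torque": joint torques, N m; "position": TCP position; "tool_rot": TCP orientation; "ft_force": force on the tool from outside, world axes, zero at the start; "torque": the same for the moment, N m; "grip_width": opening from 0.0 (shut) to 1.0 (fully open); "grip_force": force on a finger pad.
Only numpy, scipy, OpenCV 4.12 (cv2) and the standard library are available. Lean on these libraries where they do the work, as an engineer would, in place of code of your own. Each camera call takes 0.05 s, during which the arm holds its last target. There are 200 camera calls.

## Working session

There is one attempt and no reset: what is moved stays moved. The work goes in short steps, Python scripts to look and compute and a tool call to move; the robot and the scene stay as the last step left them, time stands still between calls to the robot, and variables do not carry over. Pictures are saved under pics/ and viewed, at most 10 in all, crops included, and the job is handed in when it is done.

Besides the shell and the picture viewer there is one more tool, called after ">>>" as a command line: name --argument value ..., lists and objects as JSON in quotes. jog_arm: Moves the arm, as the interface text tells. Its arguments: {"type":"object","properties":{"rows":{"type":"string"},"force":{"type":"number"}},"required":["rows"]}

```bash
mkdir -p pics; cat > h.py <<'E'
import numpy as np, cv2
from scipy.spatial.transform import Rotation as R
from bench import ctrl, imaging, ticket
def cam(n):
    d=imaging.get_image(n); d['f']=200/np.tan(np.radians(d['vertical_fov'])/2)
    o=np.array(d['orientation'],float); d['R']=R.from_rotvec(o).as_matrix() if o.shape==(3,) else o
    return d
def ray(d,u,v):
    K=np.array([[d['f'],0,d['cx']],[0,d['f'],d['cy']],[0,0,1.]])
    p=cv2.undistortPoints(np.array([[[u,v]]],float),K,np.array([d['k1'],0,0,0,0.]))[0,0] 
    x=(np.array([u,v])-[d['cx'],d['cy']])/d['f']; s=x.copy()
    for _ in range(30): s=x/(1+d['k1']*(s@s))
    return np.array(d['origin']), d['R']@np.array([s[0],s[1],1])
def onz(d,u,v,z):
    o,r=ray(d,u,v); return o+r*(z-o[2])/r[2]
def proj(d,P):
    c=d['R'].T@(np.array(P)-d['origin']); s=c[:2]/c[2]; s=s*(1+d['k1']*(s@s)); return s*d['f']+[d['cx'],d['cy']]
def tri(d1,p1,d2,p2):
    a,r=ray(d1,*p1); b,s=ray(d2,*p2); t=np.linalg.lstsq(np.c_[r,-s],b-a,rcond=None)[0]
    return (a+r*t[0]+b+s*t[1])/2, np.linalg.norm(a+r*t[0]-b-s*t[1])
E
python3 - <<'E'
from h import *
for n in('top','side'):
    d=cam(n); cv2.imwrite(f'pics/{n}0.png',d['img']); print(n,d['vertical_fov'],d['cx'],d['cy'],d['k1'],d['origin'],d['orientation'])
print(ctrl.get_state())
E
```

```text
top 44.13642519006123 319.00088696294455 195.76017478482632 -0.09558335786251704 [0.32492315 0.00258375 1.38214669] [-2.12287781  2.15609594 -0.19043187]
side 53.750047054119996 318.64229556165526 197.10453103648948 -0.0009829944359829265 [0.432359   0.79986861 0.86354541] [-0.13407259  2.83390714 -1.20193866]
{'time': 0.1, 'joint_positions': array([ 1.18510619,  0.32175456, -0.07010319,  1.45155002,  0.02257159,
        1.37074899, -0.05687476]), 'qd': array([-0.00092666, -0.00255809,  0.00086232, -0.00349664, -0.000323  ,
        0.00144762,  0.00063784]), 'joint_torque': array([ 6.23017204e-04, -4.92571950e+01, -4.05211682e-01, -3.13398671e+01,
       -6.41415012e-02,  3.95710731e-02,  4.52391873e-05]), 'position': array([ 0.25276295, -0.59826152,  0.18756884]), 'tool_rot': array([-3.07741898e+00, -6.23591466e-01,  6.08668717e-04]), 'ft_force': array([0.380225  , 0.0901598 , 0.12952473]), 'torque': array([-0.01602274,  0.01112728,  0.04732635]), 'grip_force': 0.0, 'grip_width': 0.9951055730980141}
```

View pics/top0.png

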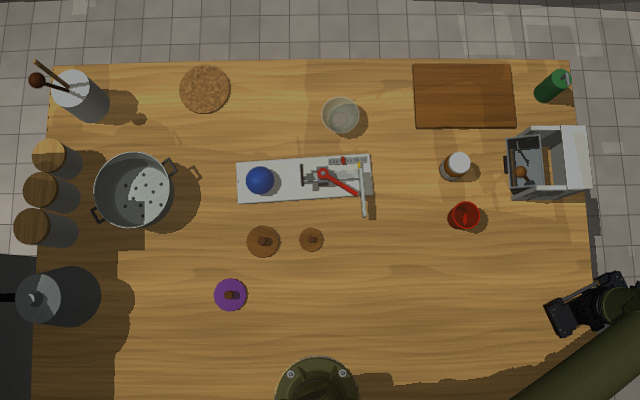

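View pics/side0.png

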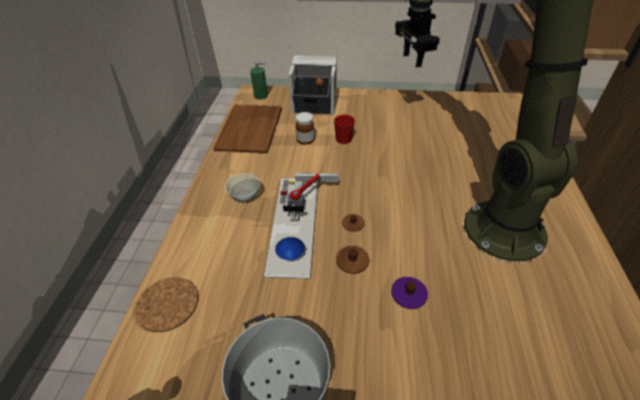

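Lid-like things in the top view: a wooden lid at (263,241), a smaller wooden one at (311,240) and a purple one at (231,294). The first fits, being the larger non-purple one. The blue post is at (260,180), the lever runs from (323,176) to (358,193), and the fin is near (364,190). I'll confirm this in one crop.

```bash
python3 - <<'E'
from h import *
d=cam('top'); s=cam('side')
def blobs(d,lo,hi,amin=3):
    m=cv2.inRange(cv2.cvtColor(d['img'],cv2.COLOR_BGR2HSV),np.array(lo),np.array(hi))
    n,l,st,c=cv2.connectedComponentsWithStats(m)
    return [(c[i].round(1).tolist(),st[i].tolist()) for i in range(1,n) if st[i][4]>=amin]
for n,c in(('top',d),('side',s)):
    print(n,'blue',blobs(c,(105,120,40),(130,255,255),30))
    print('yellow',blobs(c,(22,120,120),(35,255,255)))
    print('red',blobs(c,(0,190,90),(4,255,255),3),blobs(c,(174,190,90),(180,255,255),3))
print('lid z.01 ',onz(d,263,241,.01),onz(d,263-17,241,.01),onz(d,263+17,241,.01), 'small',onz(d,311-12,240,.01),onz(d,311+12,240,.01))
print('lid side',onz(s,352.5,261,.01))
print('post',onz(d,260,180,.04))
x0,y0=225,145
cv2.imwrite('pics/crop1.png',cv2.resize(d['img'][145:260,225:385],None,fx=5,fy=5,interpolation=cv2.INTER_CUBIC))
cv2.imwrite('pics/crop2.png',cv2.resize(s['img'][165:280,255:385],None,fx=5,fy=5,interpolation=cv2.INTER_CUBIC))
E
```

```text
top blue [([258.3, 179.8], [246, 167, 25, 27, 529])]
yellow [([116.0, 77.0], [115, 77, 3, 1, 3]), ([177.7, 91.3], [177, 91, 2, 2, 3]), ([282.0, 96.3], [242, 92, 66, 9, 232]), ([156.8, 98.6], [135, 95, 46, 9, 241]), ([369.7, 96.7], [363, 95, 13, 4, 23]), ([389.1, 95.0], [381, 94, 17, 3, 41]), ([399.7, 95.2], [399, 94, 3, 3, 6]), ([406.4, 95.2], [403, 94, 7, 3, 10]), ([235.0, 97.0], [234, 97, 3, 1, 3]), ([50.8, 101.0], [49, 99, 5, 4, 11]), ([241.7, 101.7], [241, 101, 2, 2, 3]), ([274.2, 101.2], [273, 101, 3, 2, 4]), ([280.0, 101.6], [279, 101, 3, 2, 5]), ([358.0, 102.0], [356, 102, 5, 1, 5]), ([363.5, 102.0], [362, 102, 4, 1, 4]), ([376.5, 102.0], [374, 102, 6, 1, 6]), ([169.8, 105.2], [158, 104, 26, 3, 31]), ([50.7, 106.7], [50, 106, 2, 2, 3]), ([55.4, 106.3], [53, 106, 7, 2, 10]), ([52.0, 109.7], [49, 109, 6, 2, 9]), ([50.3, 113.6], [48, 113, 5, 2, 7]), ([89.0, 123.0], [88, 123, 3, 1, 3]), ([358.6, 164.1], [358, 161, 3, 7, 15]), ([430.5, 185.0], [429, 185, 4, 1, 4]), ([568.1, 203.7], [566, 203, 5, 2, 7]), ([573.2, 203.2], [572, 203, 4, 2, 5]), ([580.6, 203.6], [577, 203, 8, 2, 14])]

[... 330 characters left out ...]
.6, 224.2], [472, 221, 6, 7, 9]), ([459.2, 225.6], [457, 224, 6, 4, 8]), ([465.2, 227.4], [464, 227, 3, 2, 5]), ([469.0, 227.3], [468, 227, 3, 2, 3])] []
side blue [([289.5, 248.4], [276, 238, 28, 22, 493])]
yellow [([288.5, 181.5], [288, 181, 2, 2, 4]), ([292.2, 181.5], [291, 181, 3, 2, 4])]
red [([343.7, 120.7], [335, 115, 19, 13, 162]), ([303.9, 187.1], [291, 175, 28, 24, 96]), ([283.8, 192.3], [282, 192, 4, 2, 6])] []
lid z.01  [0.43017364 0.14320658 0.01      ] [0.43080347 0.19057576 0.01      ] [0.42951579 0.09591195 0.01      ] small [0.43152778 0.04307283 0.01      ] [ 0.43050632 -0.02364967  0.01      ]
lid side [0.42710707 0.15786881 0.01      ]
post [0.5971175 0.1487796 0.04     ]
```

View pics/crop1.png

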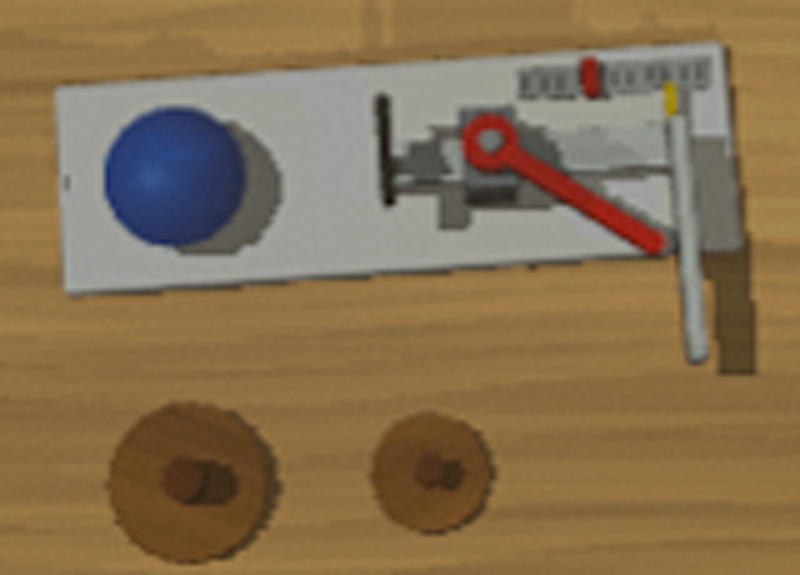

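View pics/crop2.png

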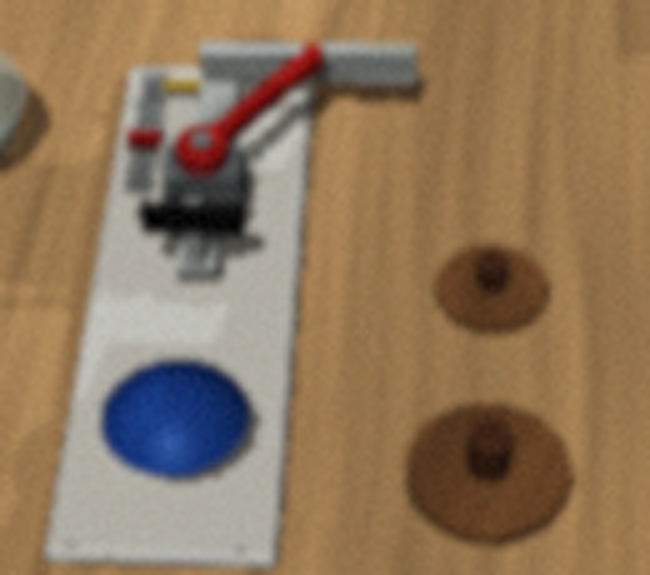

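The crop confirms that the large brown lid's disc centre is about (263,241), the smaller lid is at (311,239), and the post is at (259.6,179.7). It also shows the red clip at (343,160), the yellow pointer at (358.8,164) and the fin's near end at (364,216).

```bash
python3 - <<'E'
from h import *
d=cam('top'); s=cam('side')
T=lambda x,y:((x+.5)/5-.5+225,(y+.5)/5-.5+145)
S=lambda x,y:((x+.5)/5-.5+255,(y+.5)/5-.5+165)
P=lambda n,v:print(n,np.round(v,4))
c=[onz(d,*T(*p),.012)[:2] for p in((55,88),(722,42),(742,245),(67,293))]
P('corners',c); P('len',[np.linalg.norm(c[i]-c[(i+1)%4]) for i in range(4)])
ey=(c[0]+c[3]-c[1]-c[2]); ey/=np.linalg.norm(ey); yaw=np.arctan2(-ey[0],ey[1]); ex=np.array([ey[1],-ey[0]])
P('yaw',yaw); P('board c',np.mean(c,0))
post=onz(d,*T(175,175.5),.039)[:2]; P('post top',post); P('post side',onz(s,*S(177,430),.039))
P('lid top',onz(d,*T(191.5,482),.006)); P('lid side',onz(s,*S(489.5,474),.006)); P('knob top/side',onz(d,*T(184,479),.038));P('knob side',onz(s,*S(490,430),.038))
O=post-115e-3*ey; P('O',O); sf=lambda p:np.array([(p[:2]-O)@ex,(p[:2]-O)@ey])*1e3
P('board c in stand',sf(np.mean(c,0)))
m,e=tri(d,T(592,77),s,S(144,137)); P('marker tri',[*m,e]); P('st',sf(m)); P('st z22',sf(onz(d,*T(592,77),.022)))
m,e=tri(d,T(671,98),s,S(181,86)); P('pointer tri',[*m,e]); P('st',sf(m))
a=onz(d,*T(695,358),.06); b=onz(d,*T(679,112),.06); P('fin ends',[a,b]); P('st',[sf(a),sf(b)])
p=onz(d,*T(490,141),.076);t=onz(d,*T(655,241),.076); P('pivot',sf(p));P('tip',sf(t)); v=sf(t)-sf(p); P('cam',np.arctan2(-v[0],-v[1]))
st=ctrl.get_state(); P('tool R',R.from_rotvec(st['tool_rot']).as_matrix())
for n,p in(('lid',[.43,.143,.25]),):
  print(n)
E
```

```text
corners [[ 0.6557  0.2218]
 [ 0.6772 -0.1599]
 [ 0.559  -0.1672]
 [ 0.5372  0.2136]]
len [0.3823 0.1184 0.3814 0.1187]
yaw 0.0568
board c [0.6073 0.0271]
post top [0.5982 0.15  ]
post side [0.593  0.1602 0.039 ]
lid top [0.4305 0.1439 0.006 ]
lid side [0.4273 0.1496 0.006 ]
knob top/side [0.4297 0.1447 0.038 ]
knob side [0.4284 0.1451 0.038 ]
O [0.6047 0.0352]
board c in stand [ 2.1026 -8.2282]
marker tri [ 0.655  -0.0844  0.0181  0.0021]
st [  43.4409 -122.2114]
st z22 [  43.576  -121.9649]
pointer tri [ 0.6395 -0.1284  0.0233  0.005 ]
st [  25.413  -165.3317]
fin ends [[ 0.4892 -0.1336  0.06  ]
 [ 0.6255 -0.1291  0.06  ]]
st [[-124.9109 -161.9723]
 [  11.4472 -165.1923]]
pivot [ -0.9126 -59.7485]
tip [ -62.0526 -144.2577]
cam 0.6263
tool R [[ 9.211e-01  3.893e-01 -3.000e-04]
 [ 3.893e-01 -9.211e-01  5.000e-04]
 [-1.000e-04 -6.000e-04 -1.000e+00]]
lid
```

>>> jog_arm --rows "0 0 -3 0 0 0.1715 -1;0 0 -3 0 0 0.1715 -1;3.77 -4.05 0 0 0 0 -1;3.77 -4.05 0 0 0 0 -1;3.77 -4.05 0 0 0 0 -1"

```text
time: 0.92
position: [0.36, -0.4697, 0.2487]
tool_rot: [3.14, 0.089, 0.0]
ft_force: [0.8, 0.2, -0.1]
grip_width: 0.995
grip_force: 0.0
```

>>> jog_arm --rows "3.77 -4.05 0 0 0 0 -1;3.77 -4.05 0 0 0 0 -1;3.77 -4.05 0 0 0 0 -1;3.77 -4.05 0 0 0 0 -1;-0.56 -5.6 0 0 0 0 -1"

```text
time: 1.55
position: [0.4938, -0.2427, 0.2475]
tool_rot: [-3.138, -0.093, -0.0]
ft_force: [-0.5, 0.2, 0.9]
grip_width: 0.997
grip_force: 0.0
```

>>> jog_arm --rows "-0.56 -5.6 0 0 0 0 -1;-0.56 -5.6 0 0 0 0 -1;-0.56 -5.6 0 0 0 0 -1;0 0 0 0 0 0 -1;0 0 0 0 0 0 -1"

```text
time: 2.17
position: [0.4653, -0.079, 0.2487]
tool_rot: [3.139, 0.089, 0.001]
ft_force: [-0.6, -0.6, 0.8]
grip_width: 0.999
grip_force: 0.0
```

>>> jog_arm --rows "-0.56 -5.64 0 0 0 0 -1;-0.56 -5.64 0 0 0 0 -1;-0.56 -5.64 0 0 0 0 -1;-0.56 -5.64 0 0 0 0 -1;0 0 5 0 0 0 -1"

```text
time: 2.8
position: [0.4328, 0.1502, 0.2015]
tool_rot: [-3.137, -0.098, -0.014]
ft_force: [0.5, -0.4, -0.0]
grip_width: 1.004
grip_force: 0.0
```

>>> jog_arm --rows "0 0 5 0 0 0 -1;0 0 4 0 0 0 -1;0 0 3 0 0 0 -1;0 0 2 0 0 0 -1;0 0 0 0 0 0 -1"

```text
time: 3.42
position: [0.4293, 0.144, 0.057]
tool_rot: [-3.14, -0.085, 0.006]
ft_force: [-0.5, 0.1, 0.3]
grip_width: 1.002
grip_force: 0.0
```

```bash
python3 - <<'E'
from h import *
print(ctrl.get_state()['position'],ctrl.get_state()['tool_rot'],ctrl.get_state()['joint_positions'].round(2))
d=cam('wrist'); cv2.imwrite('pics/w1.png',d['img'])
st=ctrl.get_state(); print(proj(d,st['position']),proj(d,[.4295,.145,.038]))
E
```

```text
[0.42929668 0.14398041 0.05702706] [-3.14029424 -0.08529798  0.00621563] [ 0.36  0.06 -0.75  2.05  0.04  1.05 -1.93]
[322.29116003 228.41917527] [321.51379594 219.57725813]
```

View pics/w1.png

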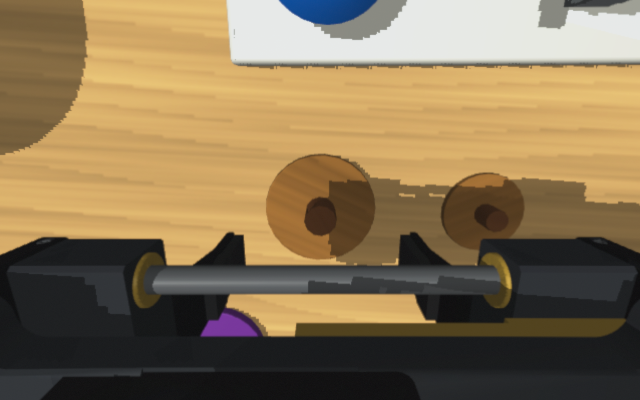

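```bash
python3 - <<'E'
from h import *
d=cam('wrist'); print(d['origin'])
for u,v,z in((320.5,206.5,.009),(320.5,208,.038),(320.5,225,.01),(320,216,.024)): print(u,v,z,onz(d,u,v,z))
E
```

```text
[0.50347335 0.14956065 0.25323162]
320.5 206.5 0.009 [0.43145922 0.1464464  0.009     ]
320.5 208 0.038 [0.43888483 0.14675542 0.038     ]
320.5 225 0.01 [0.41582618 0.1455991  0.01      ]
320 216 0.024 [0.42821526 0.14661081 0.024     ]
```

>>> jog_arm --rows "0.1 -0.15 2.4 0 0 0 -1;0 0 2 0 0 0 -1;0 0 0 0 0 0 1;0 0 0 0 0 0 1;0 0 0 0 0 0 1" --force 15

```text
time: 4.15
position: [0.4321, 0.1472, 0.0157]
tool_rot: [3.14, 0.089, 0.003]
ft_force: [-0.1, 0.1, 0.7]
grip_width: 0.744
grip_force: 0.0
```

>>> jog_arm --rows "0 0 0 0 0 0 1;0 0 0 0 0 0 1;0 0 0 0 0 0 1;0 0 0 0 0 0 1"

```text
time: 4.65
position: [0.431, 0.1472, 0.0145]
tool_rot: [3.14, 0.089, -0.0]
ft_force: [-0.7, 0.4, -0.0]
grip_width: 0.291
grip_force: 0.0
```

>>> jog_arm --rows "0 0 0 0 0 0 1;0 0 0 0 0 0 1;0 0 0 0 0 0 1"

```text
time: 5.03
position: [0.431, 0.1471, 0.0145]
tool_rot: [3.14, 0.089, -0.0]
ft_force: [0.1, -0.1, -0.6]
grip_width: 0.021
grip_force: 0.0
```

>>> jog_arm --rows "0 0 -1 0 0 0 1;0 0 -3 0 0 0 1;0 0 -3 0 0 0 1;0 0 -3 0 0 0 1;0 0 0 0 0 0 1"

```text
time: 5.65
position: [0.4331, 0.1478, 0.1174]
tool_rot: [-3.14, -0.089, -0.009]
ft_force: [0.2, -0.3, 0.3]
grip_width: 0.004
grip_force: 0.0
```

```bash
python3 - <<'E'
from h import *
d=cam('top'); s=cam('side'); w=cam('wrist')
a=cv2.resize(d['img'][150:290,215:345],None,fx=3,fy=3); b=cv2.resize(s['img'][165:305,285:435],None,fx=3,fy=3)
cv2.imwrite('pics/c3.png',np.hstack([a,b]))
E
```

```text
(no output)
```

View pics/c3.png

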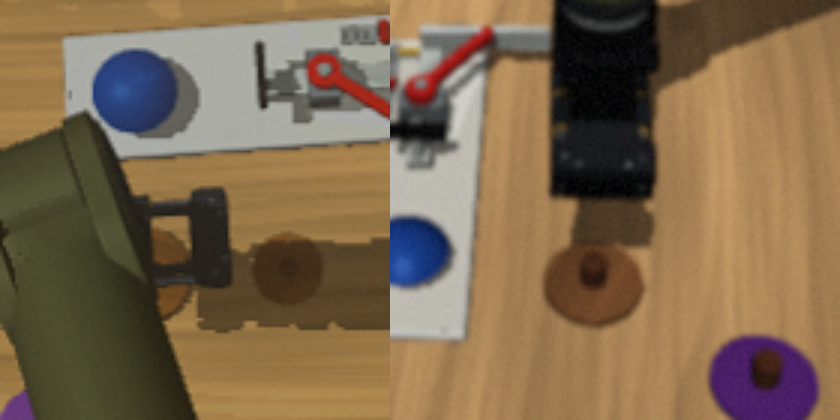

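```bash
python3 - <<'E'
from h import *
st=ctrl.get_state(); t=st['position']; M=R.from_rotvec(st['tool_rot']).as_matrix(); print(t,st['joint_positions'].round(3))
out=[]
for n,(x0,y0,w,h) in(('side',(300,60,140,210)),('wrist',(120,60,400,340)),('top',(215,150,140,140))):
    d=cam(n); im=d['img'].copy()
    for k in(0,-.019,-.07):
        p=proj(d,t+M[:,2]*k); print(n,k,p.round(1)); cv2.circle(im,tuple(int(v) for v in p),1,(0,255,0),-1)
    c=im[y0:y0+h,x0:x0+w]; out.append(cv2.resize(c,(int(w*400/h),400),interpolation=cv2.INTER_NEAREST))
a=np.hstack(out); print(a.shape); a=cv2.resize(a,(800,int(a.shape[0]*800/a.shape[1])),interpolation=cv2.INTER_AREA) if a.shape[1]>800 else a
cv2.imwrite('pics/c4.png',a)
E
```

```text
[0.43046294 0.14688792 0.11399429] [ 0.384 -0.02  -0.754  1.987 -0.014  1.17  -1.879]
side 0 [352.9 232.1]
side -0.019 [353.2 227. ]
side -0.07 [354.  212.7]
wrist 0 [323.  229.1]
wrist -0.019 [323.2 240.1]
wrist -0.07 [323.8 284.1]
top 0 [257.4 237.9]
top -0.019 [256.6 237.2]
top -0.07 [254.2 235.5]
(400, 1136, 3)
```

View pics/c4.png

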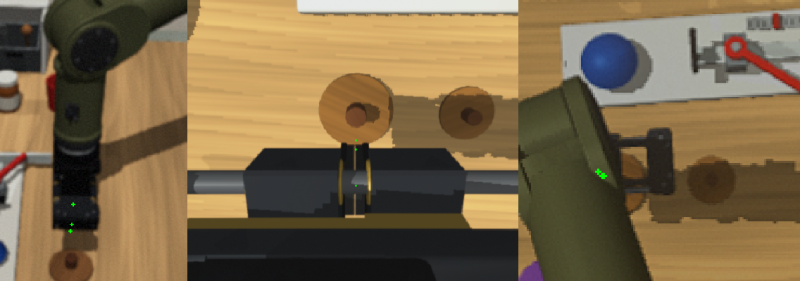

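```bash
python3 - <<'E'
from h import *
st=ctrl.get_state()
s=cam('side'); w=cam('wrist'); print(st['position'],w['origin'])
print('body corner side', proj(s,[.43,.242,.184]).round(1), proj(s,[.392,.242,.184]).round(1),proj(s,[.468,.242,.184]).round(1))
old=cv2.imread('pics/side0.png')
for n,im in(('side0',old),('side',s['img']),('wrist',w['img'])):
    roi={'s':(335,242,36,34),'w':(270,140,110,100)}[n[0]]; x,y,W,H=roi
    g=cv2.cvtColor(im[y:y+H,x:x+W],cv2.COLOR_BGR2HSV)
    m=((g[...,2]<(75 if n[0]=='s' else 95))&(g[...,0]<15)).astype(np.uint8)
    k,l,stt,c=cv2.connectedComponentsWithStats(m)
    print(n,[(np.round(c[i]+[x,y],1).tolist(),stt[i].tolist()) for i in range(1,k) if stt[i][4]>12])
m=None
g=w['img']; np.set_printoptions(linewidth=200)
for v in range(165,240,4): print(v,[tuple(int(q) for q in g[v,u]) for u in (300,310,316,322,328,334)])
E
```

```text
[0.4301913  0.14697331 0.11355948] [0.50351585 0.15226466 0.30863269]
body corner side [352.6 243.8] [369.9 245. ] [335.4 242.7]
side0 [([352.4, 254.6], [13, 7, 10, 13, 105])]
side [([352.2, 254.9], [13, 7, 9, 12, 92])]
wrist [([324.7, 189.6], [42, 44, 25, 23, 145]), ([312.6, 235.2], [36, 92, 15, 8, 32]), ([330.7, 234.5], [56, 93, 11, 4, 15])]
165 [(51, 106, 153), (50, 100, 145), (49, 98, 140), (50, 98, 142), (49, 99, 143), (49, 97, 140)]
169 [(51, 101, 145), (52, 106, 153), (50, 102, 147), (49, 98, 142), (49, 97, 139), (49, 99, 142)]
173 [(51, 101, 147), (50, 99, 144), (52, 104, 150), (51, 103, 149), (49, 99, 142), (48, 96, 138)]
177 [(51, 105, 152), (51, 101, 146), (51, 100, 145), (50, 99, 143), (51, 105, 152), (50, 100, 145)]
181 [(53, 109, 158), (52, 103, 149), (51, 100, 145), (50, 100, 144), (49, 98, 141), (51, 104, 151)]
185 [(52, 106, 155), (54, 109, 158), (46, 90, 133), (25, 39, 59), (25, 37, 55), (33, 62, 87)]
189 [(53, 108, 157), (52, 106, 154), (28, 44, 69), (33, 51, 81), (23, 37, 56), (31, 52, 74)]
193 [(53, 105, 152), (54, 108, 157), (43, 74, 120), (42, 69, 112), (41, 68
[... 404 characters left out ...]
136)]
213 [(53, 108, 157), (55, 112, 162), (56, 113, 163), (48, 90, 135), (52, 101, 149), (55, 111, 162)]
217 [(54, 110, 159), (54, 109, 158), (54, 112, 162), (54, 112, 163), (55, 114, 165), (56, 114, 165)]
221 [(54, 109, 158), (54, 110, 159), (52, 106, 155), (54, 110, 159), (53, 111, 162), (55, 113, 164)]
225 [(55, 111, 162), (54, 110, 159), (56, 112, 163), (53, 108, 157), (55, 108, 157), (55, 110, 160)]
229 [(67, 121, 166), (54, 111, 161), (54, 110, 158), (55, 112, 163), (55, 110, 161), (53, 107, 154)]
233 [(115, 188, 227), (20, 24, 30), (55, 109, 159), (52, 107, 155), (54, 108, 156), (18, 22, 29)]
237 [(101, 165, 208), (20, 19, 20), (23, 23, 22), (63, 95, 118), (25, 25, 24), (18, 17, 18)]
```

```bash
python3 - <<'E'
from h import *
st=ctrl.get_state(); t=st['position']; M=R.from_rotvec(st['tool_rot']).as_matrix(); w=cam('wrist'); print(w['f'],w['k1'],w['cx'],w['cy'])
for k in(0,-.019,-.04,-.07):
  print(k,[proj(w,t+M@[sx,sy,k]).round(0).tolist() for sy in(.0435,-.0435) for sx in(-.0095,.0095)])
s=cam('side'); d=s['img'][215:250,330:385].max(2); 
np.set_printoptions(linewidth=250); print(d[:, ::3])
E
```

```text
311.77737767127235 0.007750154956431202 321.514510623698 201.98084079291854
0 [[388.0, 242.0], [389.0, 216.0], [258.0, 243.0], [257.0, 216.0]]
-0.019 [[394.0, 255.0], [396.0, 225.0], [252.0, 255.0], [251.0, 225.0]]
-0.04 [[402.0, 271.0], [405.0, 239.0], [244.0, 271.0], [242.0, 239.0]]
-0.07 [[419.0, 303.0], [423.0, 265.0], [229.0, 303.0], [225.0, 265.0]]
[[162 172 173  58  27  32  31  31  29  24  27  30  26  29  28 155 160 168 168]
 [159 169 174  57  39  32  28  28  26  33  32  25  27  39  27 155 159 166 163]
 [162 165 174  58  46  34  26  29  34  31  32  31  30  53  27 154 160 165 166]
 [164 167 176  54  35  36  38  28  30  29  28  22  31  58  29 150 160 165 166]
 [160 162 173  58  32  28  45  28  26  25  28  32  35  37  31 149 157 160 163]
 [161 169 172  56  32  28  46  29  33  31  22  34  35  31  27 148 160 162 164]
 [163 168 171  51  27  22  30  30  25  23  28  27  29  27  26 151 159 162 165]
 [165 165 173  52  17  23  18  16  19  25  25  23  24  26  21 154 162 164 160]
 [159 167 171  48  17  11  16  12  16  22  19  17  20  21  19 151 158 161 168]
 [163 161 170  43  14  17   8  1
[... 1322 characters left out ...]
71 157 163 155  70  73  75  76  82  76  80  83  99 158 164 162 163]
 [158 166 168 157 162 151  77  72  74  77  82  77  82  83 100 162 165 162 170]
 [155 166 166 150 165 137  73  73  76  81  82  70  79  84 104 157 162 161 163]
 [158 166 169 155 167 127  71  71  69  75  82  75  75  83 122 159 167 163 167]
 [160 165 166 158 163 127  68  62  69  73  79  75  80  89 132 160 165 165 168]
 [159 166 167 156 160 125  71  67  76  85  85  85  93 119 139 159 166 163 167]
 [157 167 164 158 147 104  86  77  90  99  92 116 131 155 148 159 167 165 171]
 [158 167 165 148 124  91  94  83  89 102 103 134 159 176 162 158 165 165 168]
 [160 167 162 143 110  89  88  74  74 101 106 125 171 177 162 159 168 165 168]]
```

Two cues agree. The wrist view shows the fingertips about 42 mm behind the reported TCP, and the side view shows the body about 45 mm higher than predicted. The fingers therefore closed above the knob. I'll confirm by descending gently, watching the force.

>>> jog_arm --rows "0 0 3 0 0 0 -1;0 0 3 0 0 0 -1;0 0 0 0 0 0 -1;0 0 0 0 0 0 -1;0 0 0 0 0 0 -1"

```text
time: 6.78
position: [0.4322, 0.1475, 0.0558]
tool_rot: [-3.14, -0.089, -0.004]
ft_force: [-0.1, -1.3, 1.2]
grip_width: 0.489
grip_force: 0.0
```

>>> jog_arm --rows "0 0 0 0 0 0 -1;0 0 0 0 0 0 -1;0 0 0 0 0 0 -1;0 0 3 0 0 0 0.2;0 0 2 0 0 0 0.2"

```text
time: 7.4
position: [0.4307, 0.1469, 0.0037]
tool_rot: [3.14, 0.089, -0.001]
ft_force: [0.7, 0.4, 0.0]
grip_width: 0.77
grip_force: 0.0
```

>>> jog_arm --rows "0 0 1 0 0 0 0.2;0 0 1 0 0 0 0.2;0 0 0 0 0 0 0.2;0 0 0 0 0 0 0.2"

```text
time: 7.9
position: [0.4315, 0.1473, -0.015]
tool_rot: [-3.14, -0.089, -0.001]
ft_force: [0.9, 0.9, -0.8]
grip_width: 0.418
grip_force: 0.0
```

z reads −0.015 with no contact, so the offset is confirmed. I'll continue down in small steps.

>>> jog_arm --rows "0 0 0.5 0 0 0 0.2;0 0 0.5 0 0 0 0.2;0 0 0 0 0 0 0.2"

```text
time: 8.28
position: [0.4315, 0.1471, -0.0237]
tool_rot: [3.139, 0.089, -0.0]
ft_force: [-6.3, -3.2, 21.3]
grip_width: 0.396
grip_force: 10.4
```

>>> jog_arm --rows "0 0 0.3 0 0 0 0.2;0 0 0 0 0 0 0.2"

```text
time: 8.52
position: [0.4316, 0.147, -0.0239]
tool_rot: [3.136, 0.089, -0.002]
ft_force: [-17.5, -6.4, 52.8]
grip_width: 0.399
grip_force: 26.2
```

>>> jog_arm --rows "0 0 0.3 0 0 0 0.2;0 0 0 0 0 0 0.2"

```text
time: 8.78
position: [0.4316, 0.1469, -0.024]
tool_rot: [3.133, 0.089, -0.004]
ft_force: [-28.1, -10.2, 84.5]
grip_width: 0.403
grip_force: 42.0
```

Contact with the disc is at a reading of −0.0238, so the fingertips are about 34 mm above the reported TCP. I'll back off and grip.

>>> jog_arm --rows "0 0 -0.9 0 0 0 0.2;0 0 0 0 0 0 1;0 0 0 0 0 0 1;0 0 0 0 0 0 1;0 0 0 0 0 0 1" --force 15

```text
time: 9.4
position: [0.4306, 0.1468, -0.0231]
tool_rot: [3.14, 0.089, -0.002]
ft_force: [0.6, -1.0, -0.4]
grip_width: 0.27
grip_force: 15.0
```

>>> jog_arm --rows "0 0 0 0 0 0 1;0 0 0 0 0 0 1;0 0 0 0 0 0 1"

```text
time: 9.78
position: [0.4307, 0.1473, -0.0227]
tool_rot: [-3.14, -0.09, 0.001]
ft_force: [-0.3, 2.1, -0.7]
grip_width: 0.272
grip_force: 15.0
```

>>> jog_arm --rows "0 0 -2 0 0 0 1;0 0 -4 0 0 0 1;0 0 -4 0 0 0 1;3.5 0.1 0 0 0 0 1;3.5 0.1 0 0 0 0 1"

```text
time: 10.4
position: [0.5026, 0.1489, 0.0787]
tool_rot: [3.139, 0.089, 0.004]
ft_force: [-0.5, 0.7, -0.8]
grip_width: 0.27
grip_force: 15.0
```

>>> jog_arm --rows "3.5 0.1 0 0 0 0 1;3.5 0.1 0 0 0 0 1;2.7 0.1 0 0 0 0 1;0 0 0 0 0 0 1;0 0 0 0 0 0 1"

```text
time: 11.02
position: [0.5969, 0.152, 0.077]
tool_rot: [-3.14, -0.09, 0.003]
ft_force: [-0.5, -0.1, -0.4]
grip_width: 0.271
grip_force: 15.0
```

```bash
python3 - <<'E'
from h import *
st=ctrl.get_state(); print(st['position'],st['tool_rot'],st['grip_width'],st['grip_force'])
out=[]
for n,(x0,y0,w,h) in(('side',(240,150,110,140)),('top',(200,120,110,140)),('wrist',(140,60,340,280))):
    d=cam(n); c=d['img'][y0:y0+h,x0:x0+w]; out.append(cv2.resize(c,(int(w*350/h),350),interpolation=cv2.INTER_CUBIC))
    print(n,'post',proj(d,[.598,.1515,.059]).round(1))
a=np.hstack(out); cv2.imwrite('pics/c5.png',cv2.resize(a,(800,int(350*800/a.shape[1])))); print(a.shape)
E
```

```text
[0.59690248 0.15197293 0.0770398 ] [-3.14026311e+00 -9.02555604e-02  2.56977970e-03] 0.2711082284616635 14.999682828783989
side post [288.1 243.1]
top post [258.3 178.3]
wrist post [323.4 218.9]
(350, 975, 3)
```

View pics/c5.png

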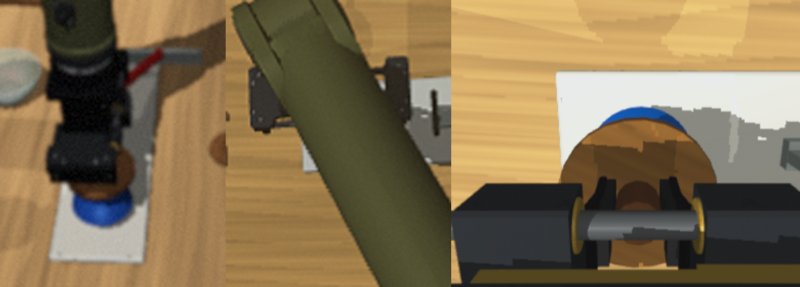

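```bash
python3 - <<'E'
from h import *
d=cam('wrist'); 
print('lid far',onz(d,322.9,175,.108),'lid lr',onz(d,246.3,235,.11),onz(d,399.4,235,.11))
print('post far',onz(d,325,164.3,.039))
im=d['img'];h=cv2.cvtColor(im,cv2.COLOR_BGR2HSV);m=cv2.inRange(h,np.array([105,120,40]),np.array([130,255,255]));v,u=np.nonzero(m);print(u.min(),u.max(),v.min(),v.max(), u[v==v.min()].mean())
E
```

```text
lid far [0.63934255 0.15447883 0.108     ] lid lr [0.60339809 0.19516454 0.11      ] [0.60828757 0.10990231 0.11      ]
post far [0.63471899 0.15225907 0.039     ]
287 367 165 187 324.5
```

>>> jog_arm --rows "0.2 0 1.5 0 0 0 1;0 0 1.5 0 0 0 1;0 0 0.5 0 0 0 1;0 0 0 0 0 0 1;0 0 0 0 0 0 1"

```text
time: 11.85
position: [0.6003, 0.152, 0.0428]
tool_rot: [-3.14, -0.089, -0.001]
ft_force: [-1.5, 0.3, -0.9]
grip_width: 0.27
grip_force: 15.0
```

>>> jog_arm --rows "0 0 0.2 0 0 0 1;0 0 0.2 0 0 0 1;0 0 0 0 0 0 1"

```text
time: 12.22
position: [0.5999, 0.1516, 0.0383]
tool_rot: [3.14, 0.089, -0.0]
ft_force: [0.2, 0.7, -1.4]
grip_width: 0.27
grip_force: 15.0
```

>>> jog_arm --rows "0 0 0.1 0 0 0 1;0 0 0 0 0 0 1"

```text
time: 12.48
position: [0.6, 0.1517, 0.0375]
tool_rot: [3.14, 0.089, -0.0]
ft_force: [0.1, 0.4, -0.8]
grip_width: 0.272
grip_force: 15.0
```

>>> jog_arm --rows "0 0 0.1 0 0 0 1;0 0 0 0 0 0 1"

```text
time: 12.72
position: [0.6, 0.1517, 0.0365]
tool_rot: [3.14, 0.089, -0.0]
ft_force: [-0.2, 0.4, -1.0]
grip_width: 0.269
grip_force: 15.0
```

>>> jog_arm --rows "0 0 0.1 0 0 0 1;0 0 0 0 0 0 1"

```text
time: 12.98
position: [0.6002, 0.1517, 0.0364]
tool_rot: [3.14, 0.089, 0.001]
ft_force: [-1.7, -0.6, 3.9]
grip_width: 0.275
grip_force: 15.0
```

Contact is at a lid height of 0.059 m, as expected. I'll relax and release.

>>> jog_arm --rows "0 0 -0.1 0 0 0 1;0 0 0 0 0 0 0;0 0 0 0 0 0 0;0 0 0 0 0 0 0;0 0 0 0 0 0 0" --force 3

```text
time: 13.6
position: [0.6, 0.1517, 0.0364]
tool_rot: [3.14, 0.089, -0.0]
ft_force: [0.3, -0.3, -1.1]
grip_width: 0.498
grip_force: 0.0
```

```bash
python3 - <<'E'
from h import *
st=ctrl.get_state(); print(st['position'],st['ft_force'],st['grip_width'])
d=cam('wrist'); cv2.imwrite('pics/c6.png',d['img'][60:400,100:540])
E
```

```text
[0.59999499 0.15174621 0.03643443] [ 0.30287431 -0.27225986 -1.13041672] 0.4978809646851085
```

View pics/c6.png

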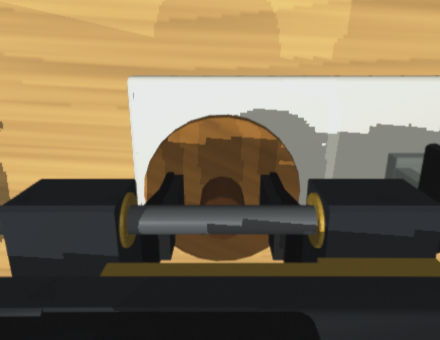

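The wrist view shows the lid resting flat and centred on the post, with the knob free between the open fingers. I'll rise and go to the fin.

>>> jog_arm --rows "0 0 -0.5 0 0 0 0;0 0 -1.5 0 0 0 0;0 0 -4 0 0 0 0;0 0 -5 0 0 0 0;0 0 -2 0 0 0 0"

```text
time: 14.28
position: [0.6018, 0.1528, 0.1712]
tool_rot: [-3.139, -0.09, -0.01]
ft_force: [-0.8, 0.3, -0.4]
grip_width: 0.505
grip_force: 0.0
```

>>> jog_arm --rows "-1.65 4.66 0 0 0 0 0;-1.65 4.66 0 0 0 0 0;-1.65 4.66 0 0 0 0 0;-1.65 4.66 0 0 0 0 0;-1.65 4.66 0 0 0 0 0"

```text
time: 14.9
position: [0.5301, -0.0871, 0.1667]
tool_rot: [3.14, 0.089, 0.0]
ft_force: [1.0, -0.4, -0.7]
grip_width: 0.502
grip_force: 0.0
```

>>> jog_arm --rows "-1.65 4.66 0 0 0 0 0;0 0 0 0 0 0 0;0 0 0 0 0 0 0;0 0 0 0 0 0 0"

```text
time: 15.4
position: [0.5175, -0.1311, 0.1667]
tool_rot: [-3.14, -0.094, -0.0]
ft_force: [0.4, 0.5, -0.5]
grip_width: 0.503
grip_force: 0.0
```

```bash
python3 - <<'E'
from h import *
st=ctrl.get_state(); t=st['position']; print(t,st['tool_rot'])
out=[]
for n,(x0,y0,w,h) in(('side',(260,160,120,110)),('wrist',(100,0,440,400))):
    d=cam(n); im=d['img'].copy()
    for P in([.519,-.133,.06],[.597,.151,.069]):
        p=proj(d,P); print(n,p.round(1)); cv2.circle(im,tuple(int(q) for q in p),1,(0,255,0),-1)
    c=im[y0:y0+h,x0:x0+w]; out.append(cv2.resize(c,(int(w*390/h),390),interpolation=cv2.INTER_CUBIC)); print(out[-1].shape)
a=np.hstack(out)[:,:855]; cv2.imwrite('pics/c7.png',a[:,:800])
E
```

```text
[ 0.51753722 -0.13108731  0.16665759] [-3.13969573e+00 -9.37841088e-02 -3.90740465e-04]
side [327.5 173.9]
side [288.2 240.5]
(390, 425, 3)
wrist [324.4 190.2]
wrist [ 6.9 87.2]
(390, 429, 3)
```

View pics/c7.png

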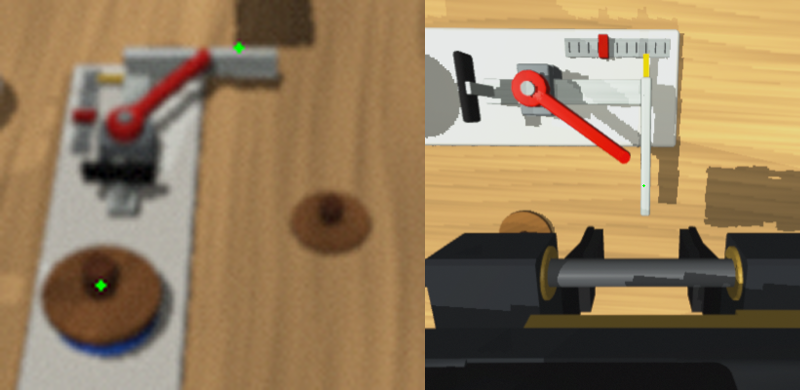

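The last allowed view shows the lid level on the post and the predicted fin point exactly on the fin. It also shows the clip at wrist pixel (283,47) and the pointer tip at (327,57). From here I'll measure numerically.

```bash
cat > m.py <<'E'
from h import *
ey=np.array([-.0568,.9984]); ex=np.array([.9984,.0568])
def meas(n):
    d=cam(n); h=cv2.cvtColor(d['img'],cv2.COLOR_BGR2HSV); o={}
    for k,P,lo,hi,z,r in(('mark',[.655,-.0844],(0,150,60),(6,255,255),.022,14),('ptr',[.639,-.128],(22,110,80),(36,255,255),.022,30)):
        best=None
        m=cv2.inRange(h,np.array(lo),np.array(hi)); N,l,s,c=cv2.connectedComponentsWithStats(m)
        for i in range(1,N):
            w=onz(d,*c[i],z)[:2]; q=w-np.array([.655,-.0844]); X,Y=q@ex*1e3,q@ey*1e3
            ok=(abs(X)<8 and abs(Y)<10) if k=='mark' else (-28<X<0 and -60<Y<15)
            if ok and s[i][4]>=3 and (best is None or s[i][4]>best[3]): best=(round(X,1),round(Y,1),c[i].round(1).tolist(),int(s[i][4]))
        o[k]=best
    if all(o.values()): o['dy']=round(o['ptr'][1]-o['mark'][1],1)
    return n,o
if __name__=='__main__':
    for n in('wrist','top','side'): print(*meas(n))
    st=ctrl.get_state(); print(st['position'].round(4),st['ft_force'].round(1),st['grip_width'],st['grip_force'])
E
python3 m.py
```

```text
wrist {'mark': (np.float64(-2.3), np.float64(1.0), [282.4, 47.5], 226), 'ptr': (np.float64(-19.6), np.float64(-42.6), [326.2, 66.5], 139), 'dy': np.float64(-43.6)}
top {'mark': (np.float64(0.1), np.float64(1.4), [342.6, 160.0], 24), 'ptr': (np.float64(-15.6), np.float64(-43.3), [358.8, 164.4], 17), 'dy': np.float64(-44.7)}
side {'mark': (np.float64(-2.3), np.float64(6.3), [283.5, 192.4], 10), 'ptr': (np.float64(-17.6), np.float64(-45.4), [290.0, 181.4], 9), 'dy': np.float64(-51.7)}
[ 0.5172 -0.1322  0.1665] [ 0.   1.2 -0.5] 0.502114845909712 0.0
```

>>> jog_arm --rows "0 0.17 5 0 0 0 0;0 0 5 0 0 0 0;0 0 3 0 0 0 0;0 0 2 0 0 0 0;0 0 0 0 0 0 0"

```text
time: 16.27
position: [0.5157, -0.134, 0.015]
tool_rot: [-3.139, -0.09, 0.005]
ft_force: [0.2, 0.1, 0.5]
grip_width: 0.501
grip_force: 0.0
```

>>> jog_arm --rows "0 0 0.6 0 0 0 0;0 0 0.6 0 0 0 0.68;0 0 0 0 0 0 0.68;0 0 0 0 0 0 0.68;0 0 0 0 0 0 0.68"

```text
time: 16.9
position: [0.5174, -0.1348, 0.0049]
tool_rot: [3.14, 0.089, 0.001]
ft_force: [-0.0, 0.4, 0.5]
grip_width: 0.188
grip_force: 0.0
```

>>> jog_arm --rows "0 -0.8 0 0 0 0 0.68;0 -0.8 0 0 0 0 0.68;0 -0.8 0 0 0 0 0.68;0 -0.8 0 0 0 0 0.68;0 -0.5 0 0 0 0 0.68"

```text
time: 17.52
position: [0.5152, -0.0978, 0.0048]
tool_rot: [3.139, 0.09, 0.001]
ft_force: [0.6, -5.1, 0.7]
grip_width: 0.166
grip_force: 2.8
```

>>> jog_arm --rows "0 0 0 0 0 0 0.68;0 0 0 0 0 0 0.68"

```text
time: 17.77
position: [0.5152, -0.0981, 0.0048]
tool_rot: [3.14, 0.089, 0.0]
ft_force: [0.0, -4.8, 1.5]
grip_width: 0.157
grip_force: 2.4
```

```bash
python3 m.py
```

```text
wrist {'mark': None, 'ptr': (np.float64(-18.7), np.float64(-6.9), [325.7, 15.7], 407)}
top {'mark': (np.float64(4.5), np.float64(1.5), [342.5, 158.5], 11), 'ptr': None}
side {'mark': (np.float64(-2.2), np.float64(5.1), [283.5, 192.1], 14), 'ptr': None}
[ 0.5153 -0.0982  0.0048] [-1.4 -5.2  3.3] 0.1593353673309172 2.489713802933693
```

>>> jog_arm --rows "0 -0.5 0 0 0 0 0.68;0 -0.3 0 0 0 0 0.68;0 0 0 0 0 0 0.68;0 0 0 0 0 0 0.68;0 0 0 0 0 0 0.68"

```text
time: 18.55
position: [0.5148, -0.0903, 0.0048]
tool_rot: [3.14, 0.088, 0.0]
ft_force: [0.2, -5.7, 2.5]
grip_width: 0.16
grip_force: 2.6
```

```bash
python3 m.py; python3 - <<'E'
from h import *
d=cam('wrist'); print('mark should be at',proj(d,[.655-.0023-.00006,-.0844+.001,.022]))
h=cv2.cvtColor(d['img'],cv2.COLOR_BGR2HSV)[:40,270:380]
for nm,m in(('red',cv2.inRange(h,np.array([0,150,50]),np.array([8,255,255]))),('yel',cv2.inRange(h,np.array([20,110,60]),np.array([38,255,255])))):
    N,l,s,c=cv2.connectedComponentsWithStats(m); print(nm,[(c[i].round(1)+[270,0],s[i].tolist()) for i in range(1,N) if s[i][4]>5])
E
```

```text
wrist {'mark': None, 'ptr': (np.float64(-18.8), np.float64(0.8), [326.0, 15.9], 426)}
top {'mark': (np.float64(4.0), np.float64(1.4), [342.5, 158.7], 14), 'ptr': None}
side {'mark': (np.float64(-0.8), np.float64(6.2), [283.0, 192.4], 11), 'ptr': (np.float64(-16.5), np.float64(-3.5), [288.3, 190.3], 3), 'dy': np.float64(-9.7)}
[ 0.5148 -0.0903  0.0048] [-0.1 -4.5  2.4] 0.16056961040979015 2.644229382276535
mark should be at [325.36203987 -22.03279373]
red [(array([317.2,   2.2]), [46, 0, 3, 6, 15])]
yel [(array([325.9,  15.8]), [49, 0, 14, 33, 430])]
```

The pointer is within about 1 mm of the clip centre, and the lever is still clear. I'll slide along the fin.

>>> jog_arm --rows "0.7 0 0 0 0 0 0.68;0.8 0 0 0 0 0 0.68;0.8 0 0 0 0 0 0.68;0.8 0 0 0 0 0 0.68;0.8 0 0 0 0 0 0.68"

```text
time: 19.38
position: [0.549, -0.0886, 0.0025]
tool_rot: [3.14, 0.087, -0.015]
ft_force: [-6.9, -5.8, 0.2]
grip_width: 0.16
grip_force: 3.7
```

```bash
python3 m.py
```

```text
wrist {'mark': (np.float64(-0.1), np.float64(1.6), [323.7, 48.7], 757), 'ptr': (np.float64(-21.7), np.float64(0.6), [325.5, 93.4], 623), 'dy': np.float64(-1.0)}
top {'mark': None, 'ptr': None}
side {'mark': (np.float64(-1.0), np.float64(5.5), [283.1, 192.2], 9), 'ptr': (np.float64(-16.5), np.float64(-3.5), [288.3, 190.3], 3), 'dy': np.float64(-9.0)}
[ 0.5501 -0.0885  0.0026] [-3.2 -5.6 -2.2] 0.16388534881267003 3.6061910638818517
```

>>> jog_arm --rows "0.7 -0.05 -0.1 0 0 0 0.68;0.7 0 -0.1 0 0 0 0.68;0.7 0 0 0 0 0 0.68;0 0 0 0 0 0 0.68"

```text
time: 20.02
position: [0.5708, -0.0871, 0.0044]
tool_rot: [3.14, 0.087, -0.012]
ft_force: [-3.8, -6.6, -2.4]
grip_width: 0.202
grip_force: 3.7
```

```bash
python3 m.py
```

```text
wrist {'mark': (np.float64(-0.3), np.float64(1.5), [324.2, 94.5], 674), 'ptr': (np.float64(-22.5), np.float64(-0.9), [328.5, 136.6], 570), 'dy': np.float64(-2.4)}
top {'mark': None, 'ptr': None}
side {'mark': (np.float64(-0.8), np.float64(6.8), [283.0, 192.5], 10), 'ptr': None}
[ 0.5708 -0.0871  0.0044] [-3.5 -6.7 -2.4] 0.1990111534396359 3.667313877513436
```

The 3 N finger force lets the spring open the fingers slightly, so I'll stiffen it. The closure stays at 14 mm.

>>> jog_arm --rows "0 0 0 0 0 0 0.68;0 0 0 0 0 0 0.68;0 0 0 0 0 0 0.68" --force 15

```text
time: 20.55
position: [0.5708, -0.0871, 0.0044]
tool_rot: [3.14, 0.087, -0.011]
ft_force: [-3.6, -7.0, -2.8]
grip_width: 0.163
grip_force: 3.0
```

```bash
python3 m.py
```

```text
wrist {'mark': (np.float64(-0.2), np.float64(1.5), [324.3, 94.2], 664), 'ptr': (np.float64(-22.2), np.float64(0.9), [325.4, 136.1], 560), 'dy': np.float64(-0.6)}
top {'mark': None, 'ptr': None}
side {'mark': (np.float64(-0.8), np.float64(6.8), [283.0, 192.5], 10), 'ptr': (np.float64(-16.1), np.float64(-3.2), [288.2, 190.4], 5), 'dy': np.float64(-10.0)}
[ 0.5708 -0.0871  0.0044] [-2.8 -6.4 -3. ] 0.16522152556590403 2.9568734507654426
```

>>> jog_arm --rows "0.6 0 0 0 0 0 0.68;0.6 0 0 0 0 0 0.68;0.4 0 0 0 0 0 0.68;0 0 0 0 0 0 0.68"

```text
time: 21.2
position: [0.5864, -0.0871, 0.0043]
tool_rot: [3.139, 0.086, -0.013]
ft_force: [-3.3, -8.2, -1.6]
grip_width: 0.162
grip_force: 3.8
```

```bash
python3 m.py; python3 - <<'E'
from h import *
from m import ex,ey
O=np.array([.6047,.0352])
d=cam('wrist');h=cv2.cvtColor(d['img'],cv2.COLOR_BGR2HSV);m=cv2.inRange(h,np.array([0,150,50]),np.array([6,255,255]))
N,l,s,c=cv2.connectedComponentsWithStats(m)
for i in range(1,N):
    if s[i][4]>150:
        v,u=np.nonzero(l==i); P=np.array([onz(d,a,b,.076)[:2]-O for a,b in zip(u[::10],v[::10])]); Q=np.c_[P@ex,P@ey]*1e3
        f=cv2.fitLine(Q.astype(np.float32),cv2.DIST_L2,0,.01,.01).ravel(); print(c[i].round(0),s[i][4],Q.min(0).round(),Q.max(0).round(),'ang',np.arctan(f[0]/f[1]))
E
```

```text
wrist {'mark': (np.float64(-0.2), np.float64(1.4), [322.8, 124.3], 598), 'ptr': (np.float64(-22.9), np.float64(0.1), [325.1, 165.4], 508), 'dy': np.float64(-1.3)}
top {'mark': None, 'ptr': None}
side {'mark': (np.float64(-0.8), np.float64(6.5), [283.0, 192.4], 9), 'ptr': None}
[ 0.5865 -0.087   0.0043] [-4.4 -6.8 -2.2] 0.16304562356261312 3.7684221010920638
[323. 124.] 598 [  38. -124.] [  51. -118.] ang -1.530311
[261. 233.] 6611 [ -14. -162.] [ 16. -45.] ang 0.094301656
```

>>> jog_arm --rows "0.3 -0.1 0 0 0 0 0.68;0.2 0 0 0 0 0 0.68;0 0 0 0 0 0 0.68"

```text
time: 21.78
position: [0.5908, -0.0863, 0.0043]
tool_rot: [3.139, 0.086, -0.015]
ft_force: [-5.5, -7.2, -0.9]
grip_width: 0.162
grip_force: 4.0
```

>>> jog_arm --rows "0.2 0 0 0 0 0 0.68;0 0 0 0 0 0 0.68"

```text
time: 22.02
position: [0.591, -0.0863, 0.0042]
tool_rot: [3.138, 0.086, -0.02]
ft_force: [-10.7, -7.7, 3.2]
grip_width: 0.161
grip_force: 7.3
```

```bash
cat > a.py <<'E'
from h import *
from m import ex,ey
O=np.array([.6047,.0352])
d=cam('wrist');h=cv2.cvtColor(d['img'],cv2.COLOR_BGR2HSV);m=cv2.inRange(h,np.array([0,150,50]),np.array([6,255,255]))
N,l,s,c=cv2.connectedComponentsWithStats(m)
for i in range(1,N):
    if s[i][4]>1500:
        v,u=np.nonzero(l==i); P=np.array([onz(d,a,b,.076)[:2]-O for a,b in zip(u[::10],v[::10])]); Q=np.c_[P@ex,P@ey]*1e3
        f=cv2.fitLine(Q.astype(np.float32),cv2.DIST_L2,0,.01,.01).ravel(); print('cam',np.arctan(f[0]/f[1]))
E
python3 m.py; python3 a.py
```

```text
wrist {'mark': (np.float64(-0.2), np.float64(1.4), [323.9, 133.2], 596), 'ptr': (np.float64(-22.9), np.float64(0.7), [325.0, 173.5], 501), 'dy': np.float64(-0.7)}
top {'mark': None, 'ptr': None}
side {'mark': (np.float64(-0.8), np.float64(6.8), [283.0, 192.5], 10), 'ptr': None}
[ 0.591  -0.0863  0.0042] [-10.4  -7.8   3.1] 0.16266243299081898 7.2412593208719045
cam 0.049920753
```

>>> jog_arm --rows "0.2 -0.05 -0.1 0 0 0 0.68;0 0 0 0 0 0 0.68;0 0 0 0 0 0 0.68"

```text
time: 22.6
position: [0.5908, -0.0863, 0.0043]
tool_rot: [3.138, 0.085, -0.027]
ft_force: [-13.6, -8.6, 3.3]
grip_width: 0.161
grip_force: 9.3
```

```bash
python3 m.py; python3 a.py; python3 - <<'E'
from h import *
d=cam('wrist'); h=cv2.cvtColor(d['img'],cv2.COLOR_BGR2HSV)
O=np.array([.6047,.0352])
# lever edges per column -> centre line, restricted to arm part; and board far edge for yaw
m=cv2.inRange(h,np.array([0,150,50]),np.array([6,255,255])); N,l,s,c=cv2.connectedComponentsWithStats(m); i=1+s[1:,4].argmax(); print(s[i])
for u in range(s[i][0],s[i][0]+s[i][2],8):
    v=np.nonzero(l[:,u]==i)[0]; print(u,onz(d,u,v.min(),.076)[:2].round(4),onz(d,u,v.max(),.076)[:2].round(4))
w=cv2.inRange(h,np.array([0,0,150]),np.array([180,40,255]))
E_=[]
for u in range(60,420,20):
    v=np.nonzero(w[:,u])[0]
    if len(v): E_.append(onz(d,u,v.min(),.012)[:2])
E_=np.array(E_); p=np.polyfit(E_[:,1],E_[:,0],1); print('board far edge yaw',-p[0],(E_[:,0]-np.polyval(p,E_[:,1])).round(4))
E
```

```text
wrist {'mark': (np.float64(-0.3), np.float64(1.4), [323.9, 133.1], 594), 'ptr': (np.float64(-22.9), np.float64(0.7), [325.0, 173.4], 504), 'dy': np.float64(-0.7)}
top {'mark': None, 'ptr': None}
side {'mark': (np.float64(-2.0), np.float64(5.8), [283.4, 192.3], 10), 'ptr': None}
[ 0.5908 -0.0863  0.0043] [-13.2  -8.3   1.4] 0.15998782447938725 9.277973774587736
cam 0.051828455
[ 148  210  282   56 5809]
148 [ 0.6093 -0.0106] [ 0.607  -0.0104]
156 [ 0.6163 -0.0146] [ 0.5987 -0.013 ]
164 [ 0.6196 -0.0182] [ 0.6003 -0.0165]
172 [ 0.6224 -0.0217] [ 0.6103 -0.0207]
180 [ 0.6239 -0.0251] [ 0.6119 -0.0242]
188 [ 0.6245 -0.0284] [ 0.6116 -0.0275]
196 [ 0.6247 -0.0316] [ 0.6122 -0.0309]
204 [ 0.624  -0.0349] [ 0.6124 -0.0343]
212 [ 0.622 -0.038] [ 0.6126 -0.0376]
220 [ 0.6191 -0.0412] [ 0.6132 -0.041 ]
228 [ 0.617  -0.0445] [ 0.6134 -0.0444]
236 [ 0.6167 -0.0478] [ 0.6136 -0.0477]
244 [ 0.6169 -0.0511] [ 0.6133 -0.0511]
252 [ 0.6171 -0.0545] [ 0.6135 -0.0545]
260 [ 0.6173 -0.0578] [ 0.6137 -0.0578]
268 [ 0.6175 -0.0612] [ 0.6138 -0.0612]
276 [ 0.6181 -0.0645] [ 0.6145 -0.0646]
284 [ 0.6183 -0.
[... 225 characters left out ...]
32 [ 0.6193 -0.0879] [ 0.605  -0.0889]
340 [ 0.6195 -0.0913] [ 0.6047 -0.0924]
348 [ 0.6197 -0.0946] [ 0.6049 -0.0958]
356 [ 0.6199 -0.098 ] [ 0.6051 -0.0993]
364 [ 0.6201 -0.1013] [ 0.616  -0.1017]
372 [ 0.6202 -0.1047] [ 0.6162 -0.1051]
380 [ 0.6204 -0.108 ] [ 0.6164 -0.1085]
388 [ 0.6206 -0.1114] [ 0.617  -0.1118]
396 [ 0.6208 -0.1147] [ 0.6167 -0.1152]
404 [ 0.621  -0.1181] [ 0.6174 -0.1186]
412 [ 0.6216 -0.1214] [ 0.6171 -0.122 ]
420 [ 0.6218 -0.1247] [ 0.6173 -0.1254]
428 [ 0.6184 -0.1286] [ 0.6179 -0.1287]
board far edge yaw 0.05608764538739858 [-0.0001 -0.0001 -0.     -0.      0.      0.      0.      0.      0.
  0.      0.      0.      0.      0.     -0.     -0.     -0.0001 -0.0001]
```

The lever's edge runs parallel to the stand axis (0.065 against yaw 0.056), so it is closed at its stop. The pointer is within 1 mm. One quick lid check, then hand in.

```bash
python3 - <<'E'
from h import *
s=cam('side'); x,y=260,215; g=cv2.cvtColor(s['img'][y:y+60,x:x+60],cv2.COLOR_BGR2HSV)
m=((g[...,1]>90)&(g[...,0]<20)&(g[...,2]<125)).astype(np.uint8); N,l,st,c=cv2.connectedComponentsWithStats(m); i=1+st[1:,4].argmax()
print('lid',st[i][:4]+[x,y,0,0],c[i]+[x,y],'expect',proj(s,[.597,.151,.069]),[proj(s,[.597+a,.151,.069])[0] for a in(.045,-.045)])
E
python3 m.py | tail -1; python3 -c "
from bench import ticket; print(ticket.close_job())"
```

```text
lid [272 229  34  28] [288.43039773 242.81960227] expect [288.22275795 240.52890339] [np.float64(271.25861335541856), np.float64(305.32036545387484)]
[ 0.5909 -0.0863  0.0043] [-13.3  -8.9   3.6] 0.15993633158838408 9.275334659032524
the job is handed in; nothing more can be done
None
```

I handed the job in at about 23 s; no verdict came back. At my last check the lid was balanced on the post, the fingers were holding the leg within about 1 mm of its mark, and the lever was at its closed stop. The first grasp closed above the knob because the fingertips sit about 34 mm above the reported TCP. While I was finding that offset, the fingers briefly pressed on the lid's disc with up to 84 N at the wrist.

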